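# Clamp the board and bring the tweezers to it

### The arm

A 6-joint arm with a two-finger parallel gripper is mounted at the origin on a cart in front of the work surface, level with it; the furniture and walls round the work are solid. World frame = base frame: x ahead of the robot, y to its left, z up, the work surface at z = 0. Lengths are in m, angles in rad, forces in N, time in s.
With the tool pointing down it reaches from about 0.325 to 0.85 m from the base axis. Payload 4.4 kg.
Tool frame: the origin (TCP) lies between the finger pads, 19 mm behind the fingertips; this is the grasp point; z points along the fingers, y is the line along which they close (so a half turn about z gives the same grasp; the last joint's range is limited). The gripper opens to 94 mm and grips with 3 to 60 N. Pads are 16 mm wide; open, the fingers measure 119 mm over their backs; the gripper's body (75 mm by 177 mm) begins 78 mm behind the grasp point.
Start: joints at [1.073, 0.207, 1.542, -0, 1.393, -0.15], TCP at [0.195, 0.541, 0.224] pointing down, gripper open.
Joint ranges: [-2.73, 2.73], [-0.86, 2.22], [0.23, 2.46], [-1.11, 4.25], [0.08, 2.63], [-2.82, 2.82]. Speed limits (rad/s): [2.79, 2.79, 3.14, 3.14, 3.14, 3.14].

### API

Orientations are given as a rotation vector (axis times angle).
In Python, from station import telemetry, cams, workorder gives the robot as it stands.
- The arm moves only by the shell command python3 -m creep 'ROWS'. ROWS is JSON, a list of rows, each a list of 3 entries, a list of its own where there are three numbers: the closure, from 0 (fully open) to 1 (shut), then the shift along the tool's x, y, z in m, then the turn about the tool's z in rad. In form: [[gripper, [dx, dy, dz], spin], ...]. A call has exactly 10 rows; each row is the pose to reach, as a shift and turn from the pose commanded when the call began, along the tool's axes at that moment; what a row does not reach only later rows make up. A row lasts 1/12 s, in which the tool goes at most 41.7 mm and 7.16 degrees, less where a joint would pass 70% of its speed; a pose out of reach is approached as far as the arm can. A call with a gripper value outside its range is refused whole. The fingers move at their own pace and stop on an object; the grip force is fixed at half the most. Time passes only in rows, so rows that repeat a pose let the fingers close, or fill a call up. It gives the time, the measured TCP pose, the force, the opening and the grip force at its end, in the units of the state.
- telemetry.observe(): the state, without advancing time (a new reading comes with each control period).
- cams.camera(name): name is "side" or "top" or "wrist"; returns (picture, depth): 480x640x3 uint8, blue, green, red; 480x640 float32, m along the optical axis (not along the pixel's ray), 0 where there is no reading.
- cams.get_calibration(name): a dict with "fx", "fy", "cx", "cy" (pixels), "distortion" ([k1, k2, p1, p2, k3] as OpenCV has them; the pictures are not rectified), "extrinsics" (4x4, takes a point from camera to world coordinates). Camera axes: x right, y down, z forward; pixel columns grow to the right and rows downward; lengths in m; the calibration is good to about 2 mm. A picture is of the moment at which its call begins: read the wrist's pose just before it. get_calibration takes no time and is no camera call; for the wrist camera it gives the pose at the moment of the call.
- workorder.job_done(): hands the job in; it is judged then, once.
Trained networks look in the newest picture that a camera, given by its name, has taken for a name from the list of things; names that differ only in an ending like _2 or _b are one class to them, and where a whole thing is asked for, a point or a joint stands for the part that bears it (a point fixed in the world has none). Each returns a list of dicts, best first, with "confidence" (0 to 1); they miss things now and then, are a little off and sometimes report something else, mostly with a low value. They report only what shows in the picture. A call takes as long as a camera call.
- cams.regions_of(target, camera): "mask" (480x640 bool, what is visible of it) and "centre" ([column, row] in pixels, amid what is visible of it).
- cams.pinpoint(target, camera): "centre" ([column, row] in pixels: a listed point, or the origin of a listed thing).
The state is a dict: "time": time; "q": joint angles; "dq": joint speeds; "tau": joint torques, N m; "eef_pos": TCP position; "tool_rot": TCP orientation; "ft_force": force on the tool from outside, world axes, zero at the start; "moment": the same for the moment, N m; "gripper_width": opening from 0.0 (shut) to 1.0 (fully open); "grasp_force": force on a finger pad.
Only numpy, scipy, OpenCV 4.12 (cv2) and the standard library are available. Lean on these libraries where they do the work, as an engineer would, in place of code of your own. Each camera call takes 0.05 s, during which the arm holds its last target. There are 200 camera calls.

### The job

Get ready to work on the small blue circuit board: press the open aluminium frame of the board clamp down until its catch snaps and it is fully shut on the board. Then draw the black tweezers up out of the stand, turn them to a pen-like slant of about 45 degrees with the points downward, and finish holding them like that in the gripper, the points a few centimetres above the middle of the board and touching nothing. Leave the two steel tweezers in the stand and do not disturb the jar, the small card box or the screw dish.

Things in the scene. Friction and masses are not known exactly. Their poses are not given: they have to be found in the camera images.
- board_clamp: Fixed board clamp: grey base 116 x 116 mm, 18 mm high, the blue circuit board (45 x 70 mm, bare face at 20 mm, chips to 26 mm) lying on it under a hinged aluminium frame. Origin on the desk under the board's middle; x points from the catch side to the hinge side, y along the hinge, z up. A roller catch stands at x = -50 to -81 mm, y within 21 mm, up to 27 mm high.
- clamp_frame (a joint): Hinge angle of the clamping frame: 0 fully shut (level), grows as its catch side lifts; it starts part of the way open. The hinge is stiff: the frame stays where left. A sprung catch resists the last 0.1 rad: about 10 N straight down on the press pad carries it past, and it then snaps to 0 and stays shut.
- clamp_hinge (a point): Middle of the hinge axis of the frame, 53 mm along the clamp's x and 31 mm above the desk; the axis is the clamp's y.
- press_pad (a point): Middle of the red press pad (26 x 50 mm) on the upper face of the frame's catch-side bar, moving with the frame: 92 mm from the hinge axis along the frame and 4 mm above it; when shut, 39 mm from the clamp's origin towards its -x and 35 mm above the desk. Its z is square to the frame, a 6 mm plate 103 x 100 mm with a 42 x 66 mm window over the board.
- board_mid (a point): Middle of the board's upper face, 20 mm above the desk, in the window of the frame. The shut frame reaches 35 mm above the desk.
- tweezer_stand: Fixed white stand with a black foot 74 x 160 mm; block 50 x 140 mm, 70 mm high, with three upright slots 55 mm deep in a row along its y, at y = -45, 0 and +45 mm; each slot is 15 mm along x and 10 mm along y. One tweezers in each, in any order. Origin on the desk under its middle, z up.
- tweezers_black: Black tweezers, 124 mm long, about 25 g, upright in the stand, points down, upper end 132 mm above the desk (62 mm stick out). 12.5 mm wide along own x (= stand's x; close the fingers this way, TCP about 25 mm below the upper end), 8 mm thick along own z. Own y runs from the points to the blunt end. Origin half-way along (76 mm up in the stand), on one face: mid-thickness is z = +4 mm.
- black_tips (a point): The points of the black tweezers: 62 mm from their origin along -y, in the middle of the thickness (14 mm above the desk in the stand).
- tweezers_steel: Plain steel tweezers of the same size, in another slot of the stand; stays there. Same axes.
- tweezers_steel_2: The second plain steel tweezers, likewise; stays there.
- flux_jar: Bystander: black jar with a grey-white lid, 44 mm across, 36 mm high, standing on the desk. Origin under its middle.
- chip_box: Bystander: small white and orange card box 42 x 60 x 18 mm on the desk. Origin under its middle.
- screw_dish: Bystander: pale round screw dish, 69 mm across, 19 mm high, on the desk. Origin under its middle.

How it is judged:
On the way, in this order (a step that is already met when the one before it is completed fails the run):
1. the clamping frame is shut past its catch, the black tweezers still in the stand (value of joint clamp_frame below 0.025 rad and z of black_tips in the frame of tweezer_stand below 0.04 m), for 0.3 s.
2. the black tweezers are drawn out of the stand, their points above its top (z of black_tips in the frame of tweezer_stand above 0.072 m), for 0.1 s.
At the end, for the whole second after the job is handed in: Frame shut (under 0.025 rad); black tweezers held still in the gripper, points down, leaning 30 to 60 degrees from upright, points within 25 mm sideways of the board's middle and 17 to 90 mm above its face, touching neither clamp nor stand; steel tweezers still down in their slots (value of joint clamp_frame below 0.025 rad and angle between tweezers_black's own y axis and vertical between 0.53 and 1.04 rad and horizontal distance between black_tips and board_mid below 0.025 m and z of black_tips in the frame of board_mid between 0.017 and 0.09 m and contact force between tweezers_black and the fingers above 1 N and contact force between tweezers_black and board_clamp below 0.1 N and contact force between tweezers_black and tweezer_stand below 0.1 N and linear speed of tweezers_black below 0.02 m/s and z of each of tweezers_steel, tweezers_steel_2 in the frame of tweezer_stand below 0.086 m); the arm keeps its last pose, push and grip.
It fails at once if a steel tweezers is moved by more than 15 mm (distance of any of tweezers_steel, tweezers_steel_2 from where it was at the start of the episode above 0.015 m).
It fails at once if the jar, the card box or the screw dish is moved by more than 20 mm (distance of any of flux_jar, chip_box, screw_dish from where it was at the start of the episode above 0.02 m).
It also fails if it takes over 51 s, if anything falls off the work surface, if the arm or the gripper's body presses on something with over 40 N, if the wrist force passes 120 N, or if a joint passes its speed limit or range.

## Working session

There is one attempt and no reset: what is moved stays moved. The work goes in short steps, Python scripts to look and compute and a shell command to move; the robot and the scene stay as the last step left them, time stands still between calls to the robot, and variables do not carry over. Pictures are saved under pics/ and viewed, at most 10 in all, crops included, and the job is handed in when it is done.

```bash
mkdir -p pics; ls; cat > h.py <<'E'
import numpy as np, cv2
from scipy.spatial.transform import Rotation as R
from station import telemetry, cams, workorder
def ray(cam,px):
    c=cams.get_calibration(cam);K=np.array([[c['fx'],0,c['cx']],[0,c['fy'],c['cy']],[0,0,1]])
    u=cv2.undistortPoints(np.array([[px]],float),K,np.array(c['distortion']))[0,0]
    T=np.array(c['extrinsics']);d=T[:3,:3]@[u[0],u[1],1];return T[:3,3],d
def at_z(cam,px,z):
    o,d=ray(cam,px);return o+d*(z-o[2])/d[2]
def at_d(cam,px,dep):
    o,d=ray(cam,px);return o+d*dep
def tri(rs):
    A=0;b=0
    for o,d in rs:
        d=d/np.linalg.norm(d);P=np.eye(3)-np.outer(d,d);A=A+P;b=b+P@o
    return np.linalg.solve(A,b)
E
python3 - <<'E'
from h import *
np.set_printoptions(precision=4,suppress=True)
s=telemetry.observe();print(s['eef_pos'],s['tool_rot'],s['gripper_width'],s['time'])
print(R.from_rotvec(s['tool_rot']).as_matrix())
ims=[];deps={}
for c in['top','side','wrist']:
    im,d=cams.camera(c);deps[c]=d;cv2.imwrite(f'pics/{c}0.png',im)
    print(c,np.array(cams.get_calibration(c)['extrinsics'])[:3].round(3).tolist())
pts=['board_clamp','clamp_hinge','press_pad','board_mid','tweezer_stand','tweezers_black','black_tips','tweezers_steel','flux_jar','chip_box','screw_dish']
for c in['top','side']:
    for t in pts:
        for r in cams.pinpoint(t,c)[:2]:
            x,y=r['centre'];d=deps[c][int(min(max(y,0),479)),int(min(max(x,0),639))]
            print(c,t,round(r['confidence'],2),np.round(r['centre'],1),at_d(c,(x,y),d))
E
```

```text
pics
[0.1951 0.5401 0.2231] [-0.5419 -3.0938  0.0033] 1.0009295106554648 0.0
[[-0.9405  0.3399 -0.001 ]
 [ 0.3399  0.9405 -0.002 ]
 [ 0.0003 -0.0022 -1.    ]]
top [[0.014, -0.999, 0.03, 0.518], [-0.999, -0.013, 0.03, -0.012], [-0.03, -0.03, -0.999, 1.163]]
side [[-0.991, -0.049, 0.126, 0.407], [-0.134, 0.468, -0.873, 0.971], [-0.016, -0.882, -0.47, 0.615]]
wrist [[0.34, 0.91, 0.24, 0.125], [0.941, -0.328, -0.089, 0.566], [-0.002, 0.255, -0.967, 0.384]]
top board_clamp 0.9 [361.9 244.8] [ 0.5425 -0.0735  0.0224]
top clamp_hinge 0.84 [358.  217.3] [ 0.5976 -0.0642  0.037 ]
top press_pad 0.65 [471.6 298.1] [ 0.4374 -0.2963  0.0354]
top press_pad 0.59 [360.5 256.8] [ 0.518  -0.0686  0.0682]
top board_mid 0.66 [360.7 241.4] [ 0.5494 -0.0709  0.0227]
top board_mid 0.55 [360.4 243. ] [ 0.5461 -0.0703  0.0242]
top tweezer_stand 0.92 [236.1 279.9] [0.4691 0.1748 0.0735]
top tweezer_stand 0.69 [235.1 280.7] [0.4672 0.1778 0.0675]
top tweezers_black 0.48 [229.6 283. ] [0.462  0.1904 0.058 ]
top black_tips 0.45 [234.8 280.2] [0.4658 0.1873 0.0163]
top tweezers_steel 0.42 [247.8 286.4] [0.4566 0.1517 0.0717]
top flux_jar 0.93 [472.4 297.4] [ 0.4387 -0.2983  0.0336]
top chip_box 0.94 [249.2 197.3] [0.6374 0.1597 0.0211]
top screw_dish 0.65 [295.6 172.9] [0.6908 0.0653 0.0081]
side board_clamp 0.7 [316.2 271.8] [ 0.5463 -0.0359  0.018 ]
side clamp_hinge 0.96 [291.9 259.9] [ 0.597  -0.0535  0.0319]
side press_pad 0.7 [330.9 237.8] [ 0.5238 -0.0973  0.0628]
side board_mid 0.96 [314.7 262.9] [ 0.5468 -0.0205  0.0467]
side tweezers_black 0.77 [349.5 317.5] [0.4641 0.179  0.0643]
side tweezers_steel 0.63 [335.9 330.7] [0.4806 0.2319 0.0754]
side tweezers_steel 0.62 [359.3 299.4] [0.4518 0.1298 0.0676]
side flux_jar 0.67 [377.2 220.9] [ 0.4371 -0.2855  0.015 ]
side chip_box 0.79 [249.3 339.3] [0.6273 0.1935 0.0183]
side chip_box 0.28 [236.1 301.7] [0.6838 0.0626 0.0025]
side screw_dish 0.81 [234.7 302.7] [0.6846 0.0691 0.0044]
```

```bash
python3 - <<'E'
import cv2,numpy as np
a=cv2.imread('pics/top0.png')[150:340,190:500];b=cv2.imread('pics/side0.png')[180:400,210:420]
a=cv2.resize(a,None,fx=2.5,fy=2.5);b=cv2.resize(b,None,fx=2.5,fy=2.5)
cv2.imwrite('pics/c1.png',a);cv2.imwrite('pics/c2.png',b)
E
```

```text
(no output)
```

View pics/c1.png

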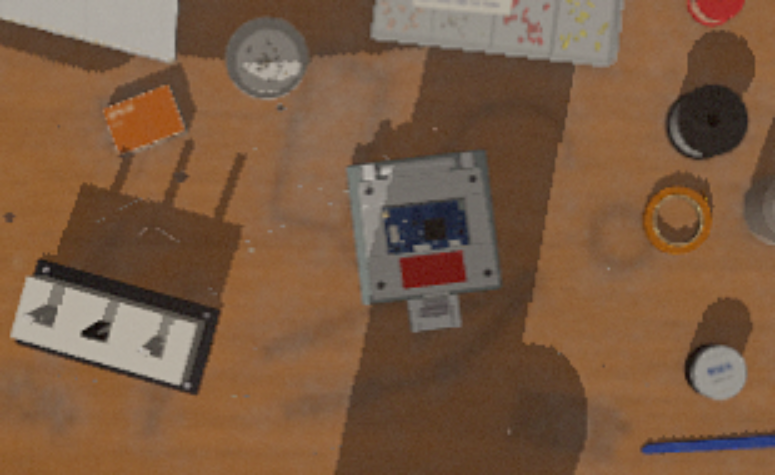

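View pics/c2.png

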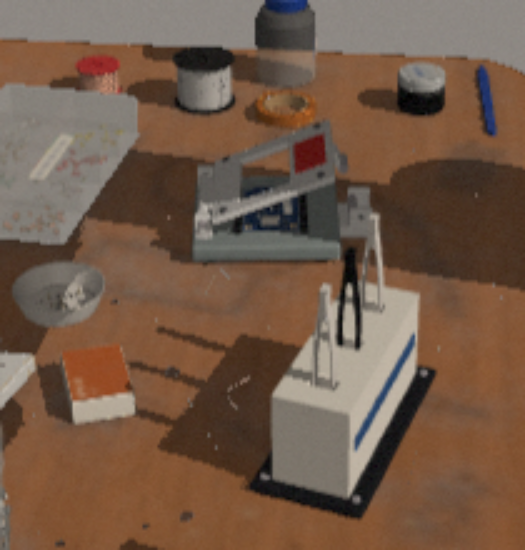

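The crops show the frame open with the red pad at about (363,258) in the full top picture. The black tweezers are in the middle slot, at about (228,282) top and (349,300) side, with a steel pair on each side. The interface can't tilt the tool, so I'll get the slant by pivoting the tweezers in the grip against a fixed edge.

```bash
python3 - <<'E'
from h import *
np.set_printoptions(precision=4,suppress=True)
D={}
for c in['top','side']:im,D[c]=cams.camera(c)
P={}
for t in['press_pad','clamp_hinge','board_mid','board_clamp','tweezers_black','tweezer_stand','tweezers_steel']:
    r={c:cams.pinpoint(t,c)[:3] for c in['top','side']}
    for a in r['top']:
        for b in r['side']:
            A=ray('top',a['centre']);B=ray('side',b['centre']);p=tri([A,B])
            d=B[1]/np.linalg.norm(B[1]);res=np.linalg.norm(np.cross(p-B[0],d))
            if res<.01: print(t,round(a['confidence'],2),round(b['confidence'],2),p,'res',round(res,4))
# masks in top -> 3D points
for t,zr in[('tweezer_stand',(.062,.08)),('press_pad',None),('tweezers_black',(.08,.15)),('tweezers_steel',(.08,.15)),('board_clamp',(.0,.03))]:
    for r in cams.regions_of(t,'top')[:3]:
        v,u=np.nonzero(r['mask']);X=np.array([at_d('top',(x,y),D['top'][y,x]) for x,y in zip(u,v) if D['top'][y,x]>0])
        if zr: X=X[(X[:,2]>zr[0])&(X[:,2]<zr[1])]
        if len(X)<5: print(t,len(X));continue
        print(t,round(r['confidence'],2),len(X),X.mean(0),X[:,2].min(),X[:,2].max(),cv2.minAreaRect((X[:,:2]*1000).astype(np.float32)))
E
```

```text
press_pad 0.96 0.75 [ 0.5218 -0.0714  0.0713] res 0.001
clamp_hinge 0.55 0.56 [ 0.602  -0.0634  0.0219] res 0.0005
board_mid 0.68 0.72 [ 0.5477 -0.0689  0.0196] res 0.0014
board_clamp 0.7 0.97 [ 0.5482 -0.0696 -0.0051] res 0.0023
tweezers_black 0.49 0.77 [0.4645 0.1926 0.0711] res 0.0006
tweezer_stand 0.89 0.95 [0.4656 0.19   0.0002] res 0.0043
tweezer_stand 0.89 0.46 [0.4785 0.1845 0.0383] res 0.007
tweezers_steel 0.45 0.63 [0.4778 0.2344 0.0731] res 0.0022
tweezers_steel 0.37 0.74 [0.454  0.1484 0.0792] res 0.0025
tweezer_stand 0.85 1613 [0.4649 0.1831 0.071 ] 0.06304605999188095 0.07976400198802058 ((464.8995056152344, 185.57861328125), (141.53118896484375, 50.74114227294922), 75.46331024169922)
press_pad 0.77 1989 [ 0.5471 -0.0701  0.0554] 0.013065453673464233 0.07980301017237568 ((547.53515625, -71.60063171386719), (120.60714721679688, 103.35684204101562), 7.699836254119873)
tweezers_black 0.45 35 [0.4665 0.1838 0.121 ] 0.08626827915971624 0.14178751647812504 ((465.33941650390625, 184.75094604492188), (7.417989253997803, 12.11115550994873), 78.30086517333984)Traceback (most recent call last):
  File "<stdin>", line 16, in <module>
  File "h.py", line 11, in at_d
    o,d=ray(cam,px);return o+d*dep
        ~~~^^^^^^^^
  File "h.py", line 5, in ray
    c=cams.get_calibration(cam);K=np.array([[c['fx'],0,c['cx']],[0,c['fy'],c['cy']],[0,0,1]])
ValueError: time passes only in moves, steps and waits
```

```bash
python3 -m creep '[[1,[0,0,0],0],[1,[0,0,0],0],[1,[0,0,0],0],[1,[0,0,0],0],[1,[0,0,0],0],[1,[0,0,0],0],[1,[0,0,0],0],[1,[0,0,0],0],[1,[0,0,0],0],[1,[0,0,0],0]]'
```

```text
time: 3.13
eef_pos: [0.1955, 0.5408, 0.2243]
tool_rot: [-0.542, -3.094, 0.0]
ft_force: [-0.2, 0.6, -1.1]
gripper_width: 0.326
grasp_force: 0.0
```

```bash
python3 -m creep '[[1,[-0.03,-0.027,0],0],[1,[-0.06,-0.055,0],0],[1,[-0.09,-0.082,0],0],[1,[-0.12,-0.11,0],0],[1,[-0.15,-0.137,0],0],[1,[-0.18,-0.164,0],0],[1,[-0.21,-0.191,0],0],[1,[-0.24,-0.219,0],0],[1,[-0.27,-0.246,0],0],[1,[-0.3,-0.273,0],0]]'; python3 -m creep '[[1,[-0.03,-0.027,0.01],0],[1,[-0.06,-0.055,0.02],0],[1,[-0.09,-0.082,0.03],0],[1,[-0.12,-0.11,0.04],0],[1,[-0.15,-0.137,0.05],0],[1,[-0.18,-0.164,0.06],0],[1,[-0.212,-0.194,0.07],0],[1,[-0.212,-0.194,0.07],0],[1,[-0.212,-0.194,0.07],0],[1,[-0.212,-0.194,0.07],0]]'
python3 - <<'E'
from h import *
np.set_printoptions(precision=4,suppress=True)
s=telemetry.observe();print(s['time'],s['eef_pos'],s['tool_rot'],s['gripper_width'],s['q'])
im,d=cams.camera('wrist');cv2.imwrite('pics/w1.png',im)
for t in['press_pad','board_mid','clamp_hinge']:
    for r in cams.pinpoint(t,'wrist')[:2]:
        x,y=r['centre'];dd=d[min(int(y),479),min(int(x),639)];print(t,r['confidence'],x,y,at_d('wrist',(x,y),dd),at_z('wrist',(x,y),.071 if t=='press_pad' else .02))
E
```

```text
time: 3.97
eef_pos: [0.3854, 0.1803, 0.2247]
tool_rot: [0.542, 3.093, 0.001]
ft_force: [1.8, 1.2, -0.1]
gripper_width: 0.006
grasp_force: 0.0
time: 4.8
eef_pos: [0.5178, -0.0722, 0.154]
tool_rot: [-0.543, -3.093, -0.001]
ft_force: [-1.2, -0.2, 0.6]
gripper_width: 0.004
grasp_force: 0.0
4.8 [ 0.5178 -0.0722  0.154 ] [-0.5432 -3.0931 -0.0011] 0.004248561857772162 [-0.3045  0.1674  1.741   0.0006  1.2344 -1.5278]
press_pad 0.83 317.9 254.3 [ 0.5171 -0.0725  0.069 ] [ 0.5165 -0.0723  0.071 ]
press_pad 0.31 608.4 58.6 [0.4603 0.1355 0.0696] [0.4602 0.1344 0.071 ]
board_mid 0.68 337.2 268.5 [ 0.5468 -0.067   0.0217] [ 0.5474 -0.0672  0.02  ]
clamp_hinge 0.6 364.3 331.6 [ 0.5992 -0.063   0.036 ] [ 0.6078 -0.064   0.02  ]
```

View pics/w1.png

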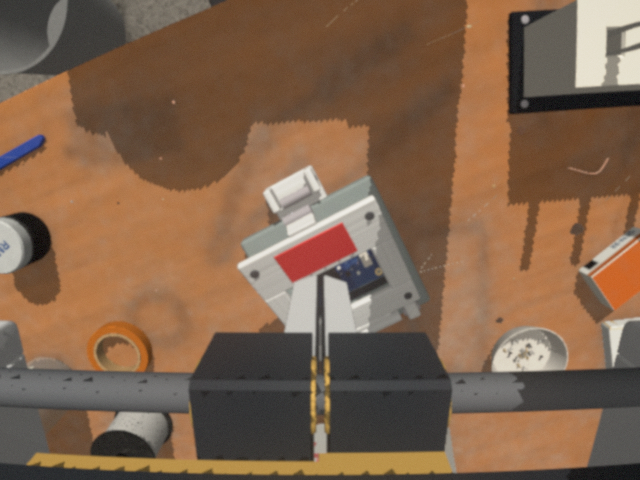

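The wrist view shows the pad at (316,252), with the closed fingertips right above its board-side edge at about (320,275). Pressing down now.

```bash
python3 -m creep '[[1,[0.001,0,0.025],0],[1,[0.002,0,0.05],0],[1,[0.002,-0.001,0.058],0],[1,[0.002,-0.001,0.064],0],[1,[0.003,-0.001,0.07],0],[1,[0.003,-0.002,0.075],0],[1,[0.004,-0.002,0.08],0],[1,[0.004,-0.002,0.084],0],[1,[0.005,-0.003,0.088],0],[1,[0.005,-0.003,0.091],0]]';python3 -m creep '[[1,[0,0,0.002],0],[1,[0,0,0.004],0],[1,[0,0,0.005],0],[1,[0,0,0.006],0],[1,[0,0,0.007],0],[1,[0,0,0.008],0],[1,[0,0,0.009],0],[1,[0,0,0.010],0],[1,[0,0,0.010],0],[1,[0,0,0.010],0]]'
```

```text
time: 5.83
eef_pos: [0.5127, -0.0738, 0.0632]
tool_rot: [0.542, 3.094, -0.0]
ft_force: [-0.5, 0.3, 0.5]
gripper_width: 0.003
grasp_force: 0.3
time: 6.67
eef_pos: [0.5126, -0.0736, 0.053]
tool_rot: [0.542, 3.094, 0.0]
ft_force: [0.6, -0.7, -0.0]
gripper_width: 0.009
grasp_force: 0.0
```

```bash
python3 -m creep '[[1,[0,0,0.001],0],[1,[0,0,0.002],0],[1,[0,0,0.003],0],[1,[0,0,0.003],0],[1,[0,0,0.003],0],[1,[0,0,0.003],0],[1,[0,0,0.003],0],[1,[0,0,0.003],0],[1,[0,0,0.003],0],[1,[0,0,0.003],0]]'
```

```text
time: 7.5
eef_pos: [0.5128, -0.0737, 0.0526]
tool_rot: [-0.541, -3.094, 0.0]
ft_force: [-6.1, 0.9, 15.9]
gripper_width: 0.003
grasp_force: 8.5
```

```bash
python3 -m creep '[[1,[0,0,-0.03],0],[1,[0,0,-0.065],0],[1,[0.01,0.02,-0.1],0.12],[0.9,[0.025,0.045,-0.125],0.24],[0.7,[0.043,0.075,-0.14],0.36],[0.5,[0.061,0.106,-0.141],0.48],[0.5,[0.079,0.137,-0.141],0.6],[0.5,[0.097,0.168,-0.141],0.72],[0.5,[0.115,0.199,-0.141],0.84],[0.5,[0.133,0.23,-0.141],0.96]]';python3 -m creep '[[0.5,[0,0,0],0.12],[0.5,[0,0,0],0.24],[0.5,[0,0,0],0.36],[0.5,[0,0,0],0.48],[0.5,[0,0,0],0.517],[0.5,[0,0,0],0.517],[0.5,[0,0,0],0.517],[0.5,[0,0,0],0.517],[0.5,[0,0,0],0.517],[0.5,[0,0,0],0.517]]'
cat > m.py <<'E'
from h import *
np.set_printoptions(precision=4,suppress=True)
s=telemetry.observe();M=R.from_rotvec(s['tool_rot']).as_matrix()
print(s['time'],s['eef_pos'],s['gripper_width'],s['grasp_force'],'tooly deg',np.degrees(np.arctan2(M[1,1],M[0,1])))
def delta(p):return M.T@(np.array(p)-s['eef_pos'])
E
python3 - <<'E'
from m import *
D={};I={}
for c in['wrist','side','top']:I[c],D[c]=cams.camera(c)
cv2.imwrite('pics/w2.png',I['wrist']);cv2.imwrite('pics/s2.png',I['side'][180:400,210:420])
cv2.imwrite('pics/c3.png',np.vstack([cv2.resize(I['wrist'],(480,360)),cv2.resize(I['side'][180:330,250:450],(480,240))[:, :]]))
for c in D:
  for t in['press_pad','clamp_hinge','tweezers_black','tweezers_steel','tweezer_stand']:
    for r in cams.pinpoint(t,c)[:2]:
        x,y=r['centre'];dd=D[c][min(int(y),479),min(int(x),639)]
        z={'press_pad':.035,'clamp_hinge':.031,'tweezer_stand':0}.get(t,.076)
        print(c,t,round(r['confidence'],2),np.round((x,y)),at_d(c,(x,y),dd),at_z(c,(x,y),z))
E
```

```text
time: 8.33
eef_pos: [0.4661, 0.1849, 0.1912]
tool_rot: [1.868, 2.525, 0.001]
ft_force: [0.6, -0.2, 0.0]
gripper_width: 0.465
grasp_force: 0.0
time: 9.17
eef_pos: [0.4666, 0.1833, 0.1912]
tool_rot: [-2.446, -1.971, 0.0]
ft_force: [0.3, 0.8, -0.6]
gripper_width: 0.497
grasp_force: 0.0
9.1667 [0.4666 0.1833 0.1912] 0.4972508606650056 0.0 tooly deg -12.262354371680576
wrist press_pad 0.75 [417. 465.] [0.4874 0.1972 0.296 ] [ 0.511  -0.0779  0.035 ]
wrist tweezers_black 0.65 [317. 236.] [0.463  0.1796 0.0396] [0.4653 0.1885 0.076 ]
wrist tweezers_steel 0.81 [314. 290.] [0.4535 0.1451 0.0686] [0.4542 0.148  0.076 ]
wrist tweezers_steel 0.57 [317. 176.] [0.4732 0.2254 0.0155] [0.4748 0.2308 0.076 ]
wrist tweezer_stand 0.8 [317. 222.] [0.4674 0.1969 0.0697] [0.4636 0.1823 0.    ]
side press_pad 0.62 [335. 255.] [0.4885 0.1754 0.174 ] [ 0.5141 -0.0753  0.035 ]
side clamp_hinge 0.93 [290. 258.] [ 0.6005 -0.0567  0.0338] [ 0.6015 -0.0616  0.031 ]
side tweezers_black 0.77 [350. 318.] [0.4633 0.1785 0.0631] [0.462  0.1971 0.076 ]
side tweezers_steel 0.74 [358. 300.] [0.4532 0.1343 0.0693] [0.4526 0.1446 0.076 ]
side tweezers_steel 0.51 [336. 332.] [0.4803 0.2251 0.0676] [0.4792 0.2365 0.076 ]
side tweezer_stand 0.69 [352. 354.] [0.4548 0.2508 0.0491] [0.4589 0.1884 0.    ]
top press_pad 0.95 [364. 261.] [ 0.5096 -0.0769  0.0378] [ 0.5096 -0.077   0.035 ]
top press_pad 0.6 [359. 216.] [ 0.6001 -0.0664  0.0369] [ 0.6002 -0.0665  0.035 ]
top clamp_hinge 0.95 [356. 216.] [ 0.6005 -0.0596  0.0388] [ 0.601 -0.06   0.031]
top tweezers_black 0.55 [228. 280.] [0.4698 0.1863 0.0966] [0.4689 0.1902 0.076 ]
top tweezers_steel 0.59 [228. 281.] [0.4681 0.1833 0.1135] [0.4663 0.1903 0.076 ]
top tweezers_steel 0.42 [250. 287.] [0.4577 0.1412 0.116 ] [0.4554 0.1471 0.076 ]
top tweezer_stand 0.65 [237. 282.] [0.4641 0.1739 0.071 ] [0.4605 0.186  0.    ]
```

View pics/c3.png

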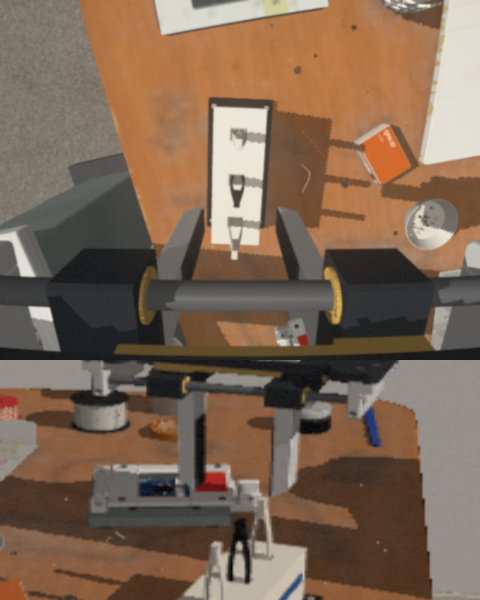

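The frame is shut: the pad is now level at z of about 0.037. The wrist view has the stand aligned with the tool and the black tweezers centred between the fingers. Next I go down and grip.

```bash
python3 -m creep '[[0.5,[0.002,-0.001,0.015],0.01],[0.5,[0.005,-0.002,0.03],0.02],[0.5,[0.005,-0.002,0.045],0.02],[0.5,[0.005,-0.002,0.06],0.02],[0.5,[0.005,-0.002,0.074],0.02],[0.5,[0.005,-0.002,0.084],0.02],[0.7,[0.005,-0.002,0.084],0.02],[0.8,[0.005,-0.002,0.084],0.02],[1,[0.005,-0.002,0.084],0.02],[1,[0.005,-0.002,0.084],0.02]]'; python3 -m creep '[[1,[0,0,0],0],[1,[0,0,0],0],[1,[0,0,0],0],[1,[0,0,0],0],[1,[0,0,0],0],[1,[0,0,0],0],[1,[0,0,-0.01],0],[1,[0,0,-0.02],0],[1,[0,0,-0.03],0],[1,[0,0,-0.04],0]]'
```

```text
time: 10.9
eef_pos: [0.4667, 0.1888, 0.1084]
tool_rot: [2.465, 1.946, 0.003]
ft_force: [-0.1, 0.2, 0.2]
gripper_width: 0.254
grasp_force: 0.0
time: 11.73
eef_pos: [0.4657, 0.1886, 0.1483]
tool_rot: [2.466, 1.947, 0.0]
ft_force: [0.6, 0.7, -0.9]
gripper_width: 0.13
grasp_force: 30.0
```

```bash
python3 -m creep '[[1,[0,0,-0.01],0],[1,[0,0,-0.02],0],[1,[0,0,-0.03],0],[1,[0,0,-0.04],0],[1,[0,0,-0.05],0],[1,[0,0,-0.06],0],[1,[0,0,-0.06],0],[1,[0,0,-0.06],0],[1,[0,0,-0.06],0],[1,[0,0,-0.06],0]]'
python3 - <<'E'
from m import *
I,D=cams.camera('side');cv2.imwrite('pics/s3.png',cv2.resize(I[130:400,200:440],None,fx=2.2,fy=2.2))
J,_=cams.camera('top')
for c in['side','top']:
  for t in['black_tips','tweezers_black','tweezers_steel','clamp_hinge','press_pad','board_mid']:
    for r in cams.pinpoint(t,c)[:2]:print(c,t,round(r['confidence'],2),r['centre'],at_z(c,r['centre'],{'clamp_hinge':.031,'press_pad':.035,'board_mid':.02}.get(t,.076)))
E
```

```text
time: 12.57
eef_pos: [0.4651, 0.1885, 0.2064]
tool_rot: [-2.465, -1.946, 0.002]
ft_force: [-0.2, -0.3, -0.7]
gripper_width: 0.128
grasp_force: 30.0
12.5667 [0.4651 0.1885 0.2064] 0.12823483393187857 29.99838352203369 tooly deg -13.42457019976985
side black_tips 0.7 [351.7, 296.4] [0.4642 0.135  0.076 ]
side black_tips 0.61 [315.1, 266.0] [0.5374 0.0417 0.076 ]
side tweezers_black 0.79 [347.2, 261.5] [0.4814 0.0191 0.076 ]
side tweezers_black 0.43 [289.7, 260.4] [0.5864 0.0263 0.076 ]
side tweezers_steel 0.73 [357.6, 302.3] [0.4533 0.1515 0.076 ]
side tweezers_steel 0.64 [335.4, 328.5] [0.4818 0.2273 0.076 ]
side clamp_hinge 0.79 [289.4, 259.1] [ 0.6028 -0.0578  0.031 ]
side press_pad 0.91 [335.2, 256.8] [ 0.5123 -0.0697  0.035 ]
side board_mid 0.79 [315.8, 265.4] [ 0.5498 -0.0574  0.02  ]
top tweezers_black 0.29 [360.2, 260.0] [ 0.5118 -0.0677  0.076 ]
top tweezers_steel 0.55 [250.4, 285.2] [0.4593 0.1459 0.076 ]
top clamp_hinge 0.72 [359.3, 216.1] [ 0.6005 -0.0671  0.031 ]
top press_pad 0.93 [361.7, 261.3] [ 0.5089 -0.0728  0.035 ]
top board_mid 0.71 [363.8, 241.9] [ 0.5486 -0.0774  0.02  ]
```

View pics/s3.png

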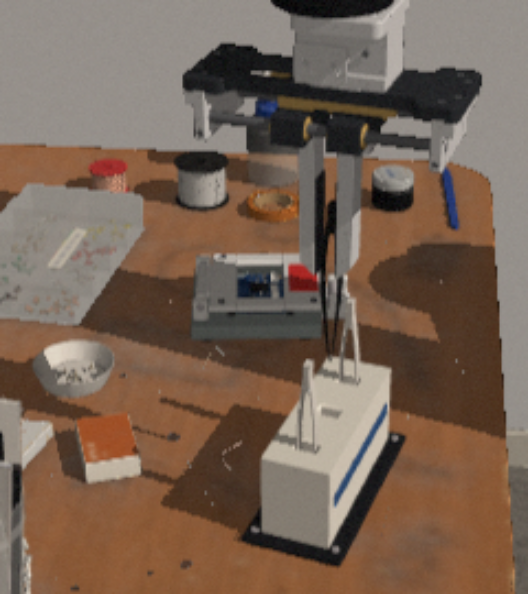

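The side view shows the black tweezers hanging upright in the fingers, points at about crop (330,352). Both steel pairs are still in their slots and the clamp is shut. I'll lift over the steel pair and go to the clamp's +y side, where the shut frame's edge will do the pivoting.

```bash
python3 -m creep '[[1,[0,0,-0.02],0],[1,[0,0,-0.04],0],[1,[-0.02,0.014,-0.045],-0.05],[1,[-0.045,0.031,-0.045],-0.1],[1,[-0.07,0.049,-0.045],-0.16],[1,[-0.095,0.066,-0.04],-0.22],[1,[-0.12,0.084,-0.02],-0.28],[1,[-0.145,0.101,0],-0.33],[1,[-0.164,0.114,0.025],-0.374],[1,[-0.164,0.114,0.046],-0.374]]';python3 -m creep '[[1,[0,0,0],0],[1,[0,0,0],0],[1,[0,0,0],0],[1,[0,0,0],0],[1,[0,0,0],0],[1,[0,0,0],0],[1,[0,0,0],0],[1,[0,0,0],0],[1,[0,0,0],0],[1,[0,0,0],0]]'
cat > look.py <<'E'
from m import *
import sys
D={}
for c in['side','top','wrist']:
    I,D[c]=cams.camera(c)
    if c=='side':cv2.imwrite(f'pics/{sys.argv[1]}.png',cv2.resize(I[130:340,230:430],None,fx=2.5,fy=2.5))
P={}
for t in['black_tips','tweezers_black','press_pad','clamp_hinge','board_mid']:
    r={c:(cams.pinpoint(t,c)[:1]) for c in D}
    for c in r:
        if r[c]:print(t,c,round(r[c][0]['confidence'],2),np.round(r[c][0]['centre']),end=' ')
    rs=[ray(c,r[c][0]['centre']) for c in r if r[c] and r[c][0]['confidence']>.4]
    if len(rs)>1:
        p=tri(rs);print(p,[round(np.linalg.norm(np.cross(p-o,d/np.linalg.norm(d))),4) for o,d in rs])
    else:print()
E
python3 look.py s4
```

```text
time: 14.1
eef_pos: [0.5401, -0.0014, 0.1604]
tool_rot: [2.063, 2.366, -0.001]
ft_force: [-0.6, 0.8, -0.1]
gripper_width: 0.131
grasp_force: 30.0
time: 14.93
eef_pos: [0.5386, 0.0027, 0.1613]
tool_rot: [2.061, 2.371, 0.0]
ft_force: [-0.1, 0.8, -1.5]
gripper_width: 0.13
grasp_force: 30.0
14.9333 [0.5386 0.0027 0.1613] 0.1301195639922411 29.998340606689453 tooly deg 8.014674478255344
black_tips wrist 0.86 [321. 254.] 
tweezers_black side 0.44 [317. 232.] tweezers_black wrist 0.67 [320. 285.] [0.5392 0.0002 0.1243] [np.float64(0.0002), np.float64(0.0002)]
press_pad side 0.69 [335. 257.] press_pad top 0.78 [360. 264.] press_pad wrist 0.72 [268. 327.] [ 0.5075 -0.0711  0.0365] [np.float64(0.0061), np.float64(0.0054), np.float64(0.004)]
clamp_hinge side 0.76 [289. 258.] clamp_hinge top 0.93 [360. 217.] clamp_hinge wrist 0.85 [383. 325.] [ 0.602  -0.0677  0.0266] [np.float64(0.0044), np.float64(0.0042), np.float64(0.0019)]
board_mid side 0.86 [315. 262.] board_mid top 0.84 [360. 243.] board_mid wrist 0.9 [320. 317.] [ 0.5489 -0.0688  0.0216] [np.float64(0.004), np.float64(0.0037), np.float64(0.0007)]
```

View pics/s4.png

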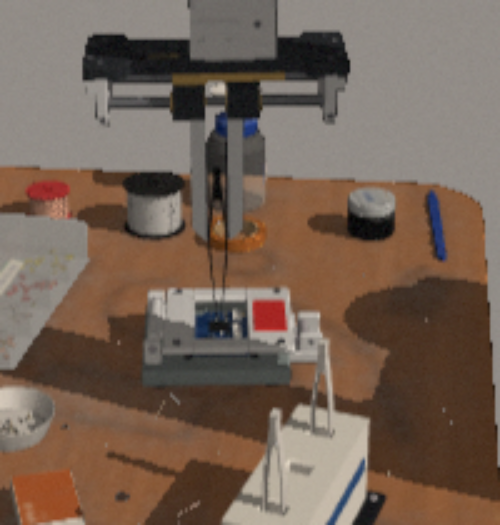

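The side view shows the points hanging just on the near (+y) side of the clamp, at about crop (220,300), with the tweezers upright. Going down and starting the arc.

```bash
python3 -m creep '[[1,[0,0,0.015],0],[1,[0,0,0.03],0],[1,[0,0,0.038],0],[1,[0,0,0.038],0],[1,[-0.01,0,0.038],0],[1,[-0.021,0,0.038],0],[1,[-0.029,0,0.0385],0],[1,[-0.036,0,0.0393],0],[1,[-0.044,0,0.041],0],[1,[-0.051,0,0.043],0]]'
python3 look.py s5
```

```text
time: 16.67
eef_pos: [0.5461, -0.0487, 0.1191]
tool_rot: [2.061, 2.37, 0.001]
ft_force: [-1.1, 4.2, 2.3]
gripper_width: 0.13
grasp_force: 30.0
16.6667 [ 0.5461 -0.0487  0.1191] 0.1300293120302332 30.000653564929962 tooly deg 7.97757704966183
black_tips side 0.69 [336. 258.] black_tips wrist 0.68 [320. 201.] [ 0.5232 -0.0107  0.0648] [np.float64(0.0175), np.float64(0.0175)]
tweezers_black side 0.47 [319. 240.] tweezers_black wrist 0.91 [324. 252.] [ 0.5424 -0.0296  0.0909] [np.float64(0.0029), np.float64(0.0029)]
press_pad side 0.77 [335. 256.] press_pad wrist 0.8 [258. 282.] [ 0.5101 -0.071   0.0365] [np.float64(0.0028), np.float64(0.0028)]
clamp_hinge side 0.86 [288. 257.] clamp_hinge top 0.23 [236. 281.] clamp_hinge wrist 0.83 [394. 286.] [ 0.6026 -0.0638  0.0307] [np.float64(0.0042), np.float64(0.0042)]
board_mid side 0.63 [317. 266.] board_mid wrist 0.66 [319. 274.] [ 0.5488 -0.0688  0.0117] [np.float64(0.001), np.float64(0.001)]
```

View pics/s5.png

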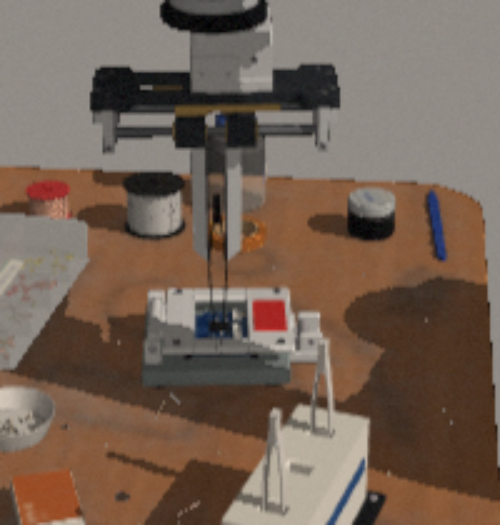

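Pivoting works: side force is about 4 N and the points are held back by the frame edge. Continuing the arc.

```bash
python3 -m creep '[[1,[-0.004,0,0.0014],0],[1,[-0.007,0,0.003],0],[1,[-0.011,0,0.005],0],[1,[-0.014,0,0.0065],0],[1,[-0.0175,0,0.0085],0],[1,[-0.0205,0,0.0106],0],[1,[-0.0265,0,0.0153],0],[1,[-0.032,0,0.0205],0],[1,[-0.0355,0,0.024],0],[1,[-0.0355,0,0.024],0]]'
python3 look.py s6
```

```text
time: 18.4
eef_pos: [0.5502, -0.084, 0.093]
tool_rot: [-2.062, -2.369, 0.002]
ft_force: [-0.4, 1.5, 0.9]
gripper_width: 0.128
grasp_force: 30.0
18.4 [ 0.5502 -0.084   0.093 ] 0.12825731617881597 30.00002145767212 tooly deg 7.941431426775587
black_tips side 0.71 [290. 260.] black_tips top 0.31 [297. 175.] black_tips wrist 0.57 [322. 138.] [ 0.5659 -0.0048  0.0613] [np.float64(0.0254), np.float64(0.0254)]
tweezers_black side 0.4 [319. 244.] tweezers_black top 0.6 [361. 243.] tweezers_black wrist 0.83 [322. 222.] [ 0.5488 -0.0748 -0.053 ] [np.float64(0.0016), np.float64(0.0016)]
press_pad side 0.88 [332. 256.] press_pad top 0.68 [362. 260.] press_pad wrist 0.59 [248. 247.] [ 0.5123 -0.0735  0.0373] [np.float64(0.006), np.float64(0.0014), np.float64(0.0052)]
clamp_hinge side 0.57 [290. 260.] clamp_hinge top 0.22 [298. 175.] clamp_hinge wrist 0.95 [409. 245.] [ 0.6026 -0.0649  0.0248] [np.float64(0.0002), np.float64(0.0002)]
board_mid side 0.56 [316. 264.] board_mid top 0.64 [363. 244.] [ 0.5486 -0.0763  0.0116] [np.float64(0.0036), np.float64(0.0036)]
```

```bash
python3 -m creep '[[1,[0,0,-0.01],0],[1,[0,0,-0.025],0],[1,[0,0,-0.04],0],[1,[0,0,-0.045],0],[1,[-0.015,0,-0.045],0],[1,[-0.03,0,-0.045],0],[1,[-0.045,0,-0.045],0],[1,[-0.058,0,-0.045],0],[1,[-0.058,0,-0.045],0],[1,[-0.058,0,-0.045],0]]'
python3 look.py s7
python3 - <<'E'
from m import *
I,D=cams.camera('wrist');cv2.imwrite('pics/w7.png',I)
for r in cams.regions_of('tweezers_black','wrist')[:1]:
    m=r['mask'];v,u=np.nonzero(m);print(r['confidence'],u.min(),u.max(),v.min(),v.max())
    X=np.array([np.r_[at_d('wrist',(int(x),int(y)),D[y,x]),y] for x,y in list(zip(u,v))[::6] if D[y,x]>0])
    X=X[X[:,3].argsort()]
    q=(X[:,:3]-[.5485,-.07,0])@np.array([[.99,-.139,0],[.139,.99,0],[0,0,1]])
    for i in range(0,len(q),max(1,len(q)//15)):print(X[i,3],q[i])
a=cv2.imread('pics/s7.png');b=cv2.resize(I[:,160:480],(320,480))
o=np.zeros((525,820,3),np.uint8);o[:,:500]=a[:525];o[:480,500:]=b;cv2.imwrite('pics/f7.png',o[:, :800])
E
```

```text
time: 20.13
eef_pos: [0.5583, -0.1417, 0.1384]
tool_rot: [-2.063, -2.367, 0.0]
ft_force: [0.4, 0.2, -0.9]
gripper_width: 0.129
grasp_force: 30.0
20.1333 [ 0.5583 -0.1417  0.1384] 0.12867401327336858 29.99958336353302 tooly deg 7.86025549001003
black_tips wrist 0.82 [322. 136.] 
tweezers_black side 0.42 [318. 210.] tweezers_black wrist 0.59 [323. 222.] [ 0.5531 -0.1052  0.1185] [np.float64(0.0018), np.float64(0.0018)]
press_pad side 0.8 [336. 254.] press_pad top 0.68 [362. 261.] press_pad wrist 0.71 [258. 142.] [ 0.51   -0.0737  0.0394] [np.float64(0.0017), np.float64(0.0007), np.float64(0.0018)]
clamp_hinge side 0.71 [290. 259.] clamp_hinge top 0.78 [360. 217.] [ 0.6004 -0.0685  0.0258] [np.float64(0.0022), np.float64(0.0022)]
board_mid side 0.72 [320. 265.] board_mid top 0.86 [364. 242.] [ 0.5466 -0.0782  0.0093] [np.float64(0.0031), np.float64(0.0031)]
21.0333 [ 0.5587 -0.1404  0.1393] 0.12688624082507163 29.999631643295288 tooly deg 8.005282469911403
0.87 305 334 147 359
147.0 [ 0.0012 -0.002   0.0764]
184.0 [-0.0044 -0.0197  0.1017]
202.0 [-0.0056 -0.0271  0.1128]
218.0 [-0.0064 -0.0334  0.1204]
235.0 [-0.0066 -0.0396  0.1283]
257.0 [ 0.0059 -0.0475  0.1363]
275.0 [-0.0044 -0.0529  0.1446]
290.0 [ 0.0043 -0.0581  0.1483]
301.0 [-0.0018 -0.0607  0.1537]
307.0 [-0.0018 -0.0628  0.1549]
313.0 [ 0.0018 -0.0644  0.157 ]
320.0 [ 0.0022 -0.0665  0.159 ]
328.0 [ 0.0021 -0.0685  0.1619]
337.0 [ 0.0021 -0.0707  0.165 ]
346.0 [ 0.0013 -0.0735  0.1668]
355.0 [-0.0017 -0.0765  0.1682]
```

View pics/f7.png

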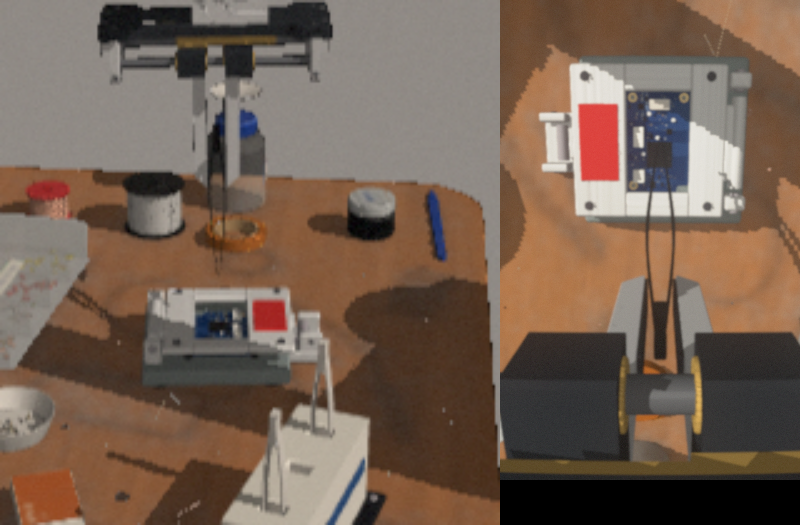

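The last pictures show the frame shut and both steel pairs in their slots. The tweezers lean about 40°, with the points over the middle of the board (wrist crop (657,165)). The depth data put them about 5 cm above its face and roughly 3 mm off centre, so everything is within limits. Handing in.

```bash
python3 -c "
from station import workorder
print(workorder.job_done())"
```

```text
the job is handed in; nothing more can be done
None
```

I handed the job in (no verdict was returned) with the frame shut and the black tweezers gripped at a slant of about 40°, points about 5 cm above the middle of the board and touching nothing, both steel tweezers still in the stand and the jar, card box and dish not touched.

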